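Centre a wheel bearing on the checking stand and lock it

ROBOT

A 6-joint arm with a two-finger parallel gripper is mounted at the origin on the work surface. World frame = base frame: x ahead of the robot, y to its left, z up, the work surface at z = 0. Lengths are in mm, angles in rad, forces in N, time in s.
With the tool pointing down it reaches from about 300 to 775 mm from the base axis. Payload 14.6 kg.
Tool frame: the origin (TCP) lies on the centre line of the jaws, within the pads' length; the fingertips stand ahead of it and the grasp point (between the pads) is the TCP (manip.tip_reach is the z of the fingertips in the tool frame, in mm); z points along the fingers, y is the direction in which the jaws open and shut (so a half turn about z gives the same grasp; the last joint's range is limited). The gripper opens to 94 mm and grips with 3 to 60 N. Pads are 16 mm wide; open, the fingers measure 119 mm over their backs; the gripper's body (75 mm by 177 mm) begins 78 mm behind the grasp point.
Start: joints at [-1.402, 0.3, 1.521, -0, 1.321, -0.067], TCP at [128.485, -534.772, 224.446] pointing down, gripper open.
Joint ranges: [-3.03, 3.03], [-0.79, 2.21], [0.23, 2.52], [-1.04, 4.18], [0, 3.07], [-2.55, 2.55]. Speed limits (rad/s): [2.22, 2.22, 2.57, 3.14, 3.14, 3.14].

INTERFACE

Orientations are given as [roll, pitch, yaw] about the fixed x, y, z axes, in that order (R = Rz(yaw) Ry(pitch) Rx(roll)).
In Python, from cell import manip, camera, search_frame, masks_of, tip_of gives the robot as it stands.
- The arm moves only by the tool send_rows, never from a script. Its argument "plan" is a list of rows, each an object with "travel": the shift along the tool's x, y, z in mm, a list of three; "delta_rot": the turn, a rotation vector about the tool's x, y, z in degrees, a list of three; "fingers": the gripper's target within -1 to 1 (shut at 1, half-way at 0, fully open at -1). In form: [{"travel": [dx, dy, dz], "delta_rot": [wx, wy, wz], "fingers": fingers}, ...]. A call has 1 to 20 rows; each row shifts and turns the commanded pose from where the row before left it, along the tool's axes as they then stand; what a row does not reach is not made up. A row lasts 1/8 s, in which the tool goes at most 62.5 mm and 10.7 degrees, less where a joint would pass 70% of its speed; a pose out of reach is approached as far as the arm can. A call is refused whole if a number of a shift passes 62.5 or a number of a turn 10.7, either way. A call with a gripper value outside its range is refused whole. The fingers move at their own pace and stop on an object; "grip_force" is the grip in N (left out, the last holds). Time passes only in rows, so rows that do not move let the fingers close. It gives the time, the measured TCP pose, the force and the opening at its end, in the units of the state.
- manip.read_state(): the state, without advancing time (a new reading comes with each control period).
- camera(name): name is "side" or "top"; returns a dict with "color" (420x560x3 uint8, red, green, blue), "z_map" (420x560 float32, mm along the optical axis (not along the pixel's ray), 0 where there is no reading), "fov_y" (degrees; the focal length in pixels is half the picture's height over the tangent of half this angle, whatever the lens; pixels are square), "cx", "cy" (the principal point, pixels), "k1" (the pictures are not rectified: a ray, as slopes to the right and down, at radius r is drawn at 1 + k1 r^2 times it, then the intrinsics apply), "world_from_camera" (4x4, takes a point from camera to world coordinates). Camera axes: x right, y up, looking along -z (the intrinsics and any distortion apply to the point x, -y, -z); pixel columns grow to the right and rows downward; lengths in mm; the calibration is good to about 2 mm. A picture is of the moment at which its call begins.
- manip.sign_off(): hands the job in, once; it reports no verdict.
Trained networks look in the newest picture that a camera, given by its name, has taken for a name from the list of things; names that differ only in an ending like _2 or _b are one class to them, and where a whole thing is asked for, a point or a joint stands for the part that bears it (a point fixed in the world has none). Each returns a list of dicts, best first, with "confidence" (0 to 1); they miss things now and then, are a little off and sometimes report something else, mostly with a low value. They report only what shows in the picture. A call takes as long as a camera call. They do not tell look-alikes from the thing itself.
- search_frame(name, camera): "at" ([x, y, z] in mm, in the coordinates of the camera as it stood for that picture, good to about 4 mm: the middle of the surface that is visible of it).
- masks_of(name, camera): "region" (420x560 bool, what is visible of it).
- tip_of(name, camera): "at" ([x, y, z] in mm, in the coordinates of the camera as it stood for that picture, good to about 4 mm: a listed point, or the origin of a listed thing).
The state is a dict: "clock": time; "joints": joint angles; "qd": joint speeds; "effort": joint torques, N m; "eef_pos": TCP position; "eef_rot": TCP orientation; "wrist_force": force on the tool from outside, world axes, zero at the start; "moment": the same for the moment, N m; "finger_gap": finger opening in mm.
Only numpy, scipy, OpenCV 4.12 (cv2) and the standard library are available. Lean on these libraries where they do the work, as an engineer would, in place of code of your own. Each camera call takes 0.05 s, during which the arm holds its last target. There are 200 camera calls.

TASK

Set the wheel bearing on the small round floating table of the checking stand, centred over its pilot so that it drops down flat on the table with no edge overhanging, and let go of it. Be gentle: the table is sprung and must not be loaded by more than 22 N. Then swing the stand's lock lever fully over to its other side, and leave everything else on the bench where it is.

Things in the scene. Friction and masses are not known exactly. Their poses are not given: they have to be found in the camera images.
- bearing_centre (a point): the wheel bearing: a thick plain steel ring, 58 mm outside diameter, 32 mm bore right through, 34 mm high, 0.28 to 0.46 kg, standing on the bench with its bore upright. The tallest and thickest of the rings. This point is its centre, half-way up (17 mm above its underside); z is the bore axis, the same either way up.
- bearing: the same bearing; this origin is the centre of its underside
- stand_top (a point): level with the flat top of the stand's round floating table (75 mm above the bench) but over the MIDDLE OF THE BASE's slides, not of the table: the table stands up to 9 mm from here along x and up to 9 mm along y, different each time and not measured. Find its pilot by feel (slide the bearing about under a light push until it drops) or by looking. Axes as stand.
- stand: fixed checking stand, origin under the slides' middle; base 150 (x) x 230 (y) x 30 mm, slides 54 mm high, then a round steel table: disc 62 mm across, with a pilot 29 mm across and 6 mm high at its centre (square edges; 1.5 mm room round it in the bore). The table sinks 1 mm per 3 N, 10 mm at most, and slides aside only above 16 N. x: the way the lever is swung; y: towards the lever.
- lock (a joint): lock lever angle: 0 = leaning to the stand's -x side (unlocked; may start up to 0.15), 1.0 = leaning to its +x side (fully over, at the stop). Turns lightly (about 1 N at the ball), stays where left. Pivot 110 mm from stand_top along the stand's +y, 52 mm above the bench; rod 10 mm thick.
- lock_tip (a point): centre of the black 26 mm ball at the end of the lock lever, 70 mm from its pivot (113 mm above the bench at either end of the swing, 122 mm at mid swing; it travels about 67 mm along the stand's x).
- race: flat plain ring lying on the bench, 76 mm outside, 62 mm bore, 14 mm high (a bystander); the origin is at its underside
- piston: hollow brake piston like a small cup, 46 mm across, 48 mm high, standing on the bench (a bystander); the origin is at its underside
- socket: socket-wrench socket standing on end, 26 mm across, 45 mm high (a bystander); the origin is at its underside
- screwdriver: screwdriver lying on the bench, about 200 mm long (a bystander); the origin is at its underside
- wrench: spanner lying on the bench, about 180 mm long (a bystander); the origin is at its underside
- grease: closed jar, 66 mm across, 75 mm high (a bystander); the origin is at its underside
Not all that is in view belongs to the job. Leave any orange or pink look-alike of the bearing alone.

How it is judged (in metres and radians):
On the way, in this order (a step that is already met when the one before it is completed fails the run):
1. the bearing is lifted clear of the bench (height (world z) of bearing_centre above 0.05 m), for 0.1 s.
2. the bearing lies flat and centred on the round table, its bore over the pilot, and is let go (z of bearing_centre in the frame of stand_top between 0.011 and 0.018 m and horizontal distance between bearing_centre and stand_top below 0.018 m and angle between bearing_centre's own z axis and vertical below 0.04 rad and contact force between the fingers and bearing below 0.1 N), for 0.2 s.
3. the lock lever is swung fully over (value of joint lock above 0.85 rad), for 0.1 s.
At the end, for the whole second after the job is handed in: The bearing rests flat on the round table, its bore over the pilot (centre 11 to 18 mm above the disc's unloaded top, tilt under 0.04 rad, within 18 mm of the base's middle point), released and still, and the lock lever is fully over (above 0.85 rad) (z of bearing_centre in the frame of stand_top between 0.011 and 0.018 m and horizontal distance between bearing_centre and stand_top below 0.018 m and angle between bearing_centre's own z axis and vertical below 0.04 rad and linear speed of bearing below 0.01 m/s and value of joint lock above 0.85 rad); the robot touches nothing.
It fails at once if the bearing is pressed on the stand with more than 22 N (contact force between bearing and stand above 22 N).
It fails at once if another thing on the bench (race, piston, socket, screwdriver, wrench, grease jar) is moved more than 20 mm (distance of any of race, piston, socket, screwdriver, wrench, grease from where it was at the start of the episode above 0.02 m).
It also fails if it takes over 72 s, if anything falls off the work surface, if the arm or the gripper's body presses on something with over 40 N, if the wrist force passes 120 N, or if a joint passes its speed limit or range.

## Working session

There is one attempt and no reset: what is moved stays moved. The work goes in short steps, Python scripts to look and compute and a tool call to move; the robot and the scene stay as the last step left them, time stands still between calls to the robot, and variables do not carry over. Pictures are saved under pics/ and viewed, about 8 in all and at most 12, crops included, and the job is handed in when it is done.

Besides the shell and the picture viewer there is one more tool, called by a JSON object that holds its "api" and its "payload", one argument or row to a line. send_rows: Moves the arm, as the interface text tells. Its arguments: {"type":"object","properties":{"plan":{"type":"array"},"grip_force":{"type":"number"}},"required":["plan"]}

```bash
ls; mkdir -p pics; cat > h.py <<'E'
import numpy as np, cv2
from cell import manip, camera, search_frame, masks_of, tip_of
def K(c):
    h=c["color"].shape[0]; f=h/2/np.tan(np.radians(c["fov_y"])/2); return f
def w(c,p):
    return (np.array(c["world_from_camera"])@np.r_[p,1])[:3]
def cloud(c):
    f=K(c); h,wd=c["z_map"].shape
    Km=np.array([[f,0,c["cx"]],[0,f,c["cy"]],[0,0,1.]])
    uv=np.stack(np.meshgrid(np.arange(wd),np.arange(h)),-1).reshape(-1,1,2).astype(float)
    s=cv2.undistortPoints(uv,Km,np.array([c["k1"],0,0,0.])).reshape(h,wd,2)
    z=c["z_map"]; P=np.stack([s[...,0]*z,-s[...,1]*z,-z,np.ones_like(z)],-1)
    return (P@np.array(c["world_from_camera"]).T)[...,:3]
def px(c,p):
    q=np.linalg.inv(c["world_from_camera"])@np.r_[p,1]; f=K(c)
    a=q[0]/-q[2]; b=-q[1]/-q[2]; k=1+c["k1"]*(a*a+b*b)
    return np.array([c["cx"]+f*a*k,c["cy"]+f*b*k])
def save(c,n,box=None,s=1):
    im=c["color"][...,::-1]
    if box: im=im[box[1]:box[3],box[0]:box[2]]
    cv2.imwrite("pics/"+n,cv2.resize(im,None,fx=s,fy=s,interpolation=cv2.INTER_CUBIC))
E
python3 - <<'E'
from h import *
np.set_printoptions(precision=1,suppress=True)
ims=[]
for n in("top","side"):
    c=camera(n); ims.append(c["color"]); print(n,c["fov_y"],c["k1"],np.array(c["world_from_camera"])[:3])
    for t in["bearing_centre","stand_top","lock_tip","race","piston","socket","screwdriver","wrench","grease","stand"]:
        for r in tip_of(t,n)[:3]:
            p=w(c,r["at"]); print(t,round(r["confidence"],2),p,px(c,p))
    np.savez(n+"0.npz",**{k:c[k] for k in c})
    save(c,n+"0.png")
s=manip.read_state(); print(s, manip.tip_reach)
E
```

```text
pics
top 46.71996985927521 -0.018061663854774736 [[  -0.     1.    -0.2  326.7]
 [  -1.    -0.    -0.   -49.1]
 [  -0.     0.2    1.  1347.8]]
bearing_centre 0.78 [ 477.1 -104.3   14. ] [304.2 245.7]
bearing_centre 0.62 [501.4 -12.   15.8] [270.6 237.1]
bearing_centre 0.51 [383.9 -17.7  21.3] [272.9 280.1]
stand_top 0.65 [544.6 178.2  74.5] [198.4 218.8]
lock_tip 0.6 [546.  291.5 117.2] [151.6 215.9]
race 0.51 [ 458.  -276.8    1.9] [366.4 252.4]
piston 0.62 [ 608.4 -183.1    0.9] [331.1 199.7]
socket 0.46 [ 767.2 -149.9   -1.3] [318.  146.3]
screwdriver 0.79 [ 479.9 -446.3   -4.4] [426.4 244.2]
wrench 0.77 [791.3  89.4   1.3] [235.4 138.9]
grease 0.86 [ 653.5 -440.3    2.7] [420.9 183.2]
stand 0.83 [546.  178.6  -1.8] [203.  222.8]
side 49.55443335279332 -0.0012333419567813293 [[ -1.    0.1  -0.2 405.3]
 [ -0.2  -0.5   0.8 738.7]
 [  0.    0.9   0.5 580.9]]
bearing_centre 0.87 [391.  -15.   13.3] [358.7 274.9]
bearing_centre 0.75 [503.6  -9.4  21.9] [303.4 264.9]
bearing_centre 0.59 [ 473.8 -105.9   14.1] [323.8 244.3]
stand_top 0.85 [549.7 180.3  75.2] [258.4 301.8]
lock_tip 0.42 [
[... 181 characters left out ...]
.58 [ 770.2 -145.3   -5.4] [204.2 225.3]
screwdriver 0.65 [ 480.2 -450.9   -0.5] [336.6 182.9]
wrench 0.65 [797.8  87.7   0.9] [150.1 280.1]
grease 0.96 [ 662.1 -440.3   -1. ] [274.3 177.6]
grease 0.38 [ 609.6 -180.9    3.7] [271.8 223.3]
grease 0.36 [ 767.8 -144.8   -6.2] [205.  225.8]
stand 0.9 [547.7 179.5  -5.1] [259.6 337. ]
{'clock': 1.1, 'joints': array([-1.4,  0.3,  1.5,  0. ,  1.3, -0.1]), 'qd': array([-0., -0., -0., -0., -0.,  0.]), 'effort': array([  0. , -53.2, -35.3,   0.1,   0. ,  -0. ]), 'eef_pos': array([ 128.5, -534.8,  224.4]), 'eef_rot': array([-3.1, -0. ,  0.2]), 'wrist_force': array([0.3, 0.9, 0.2]), 'moment': array([-0.,  0.,  0.]), 'finger_gap': 94.04089016757946} 19.0
```

```bash
python3 - <<'E'
from h import *
a=dict(np.load("side0.npz")); t=dict(np.load("top0.npz"))
save(a,"a.png",(140,150,440,350),2.6)
i1=cv2.imread("pics/a.png")
save(t,"b.png",(120,120,440,320),2.5)
E
```

```text
(no output)
```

View pics/a.png

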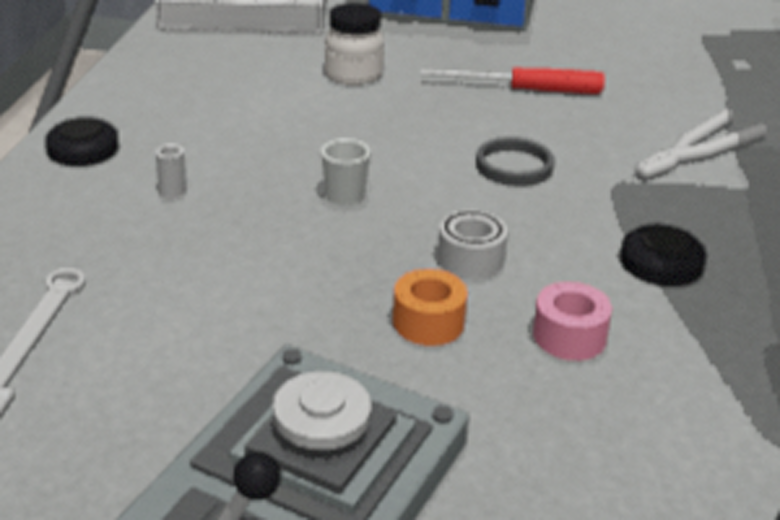

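View pics/b.png

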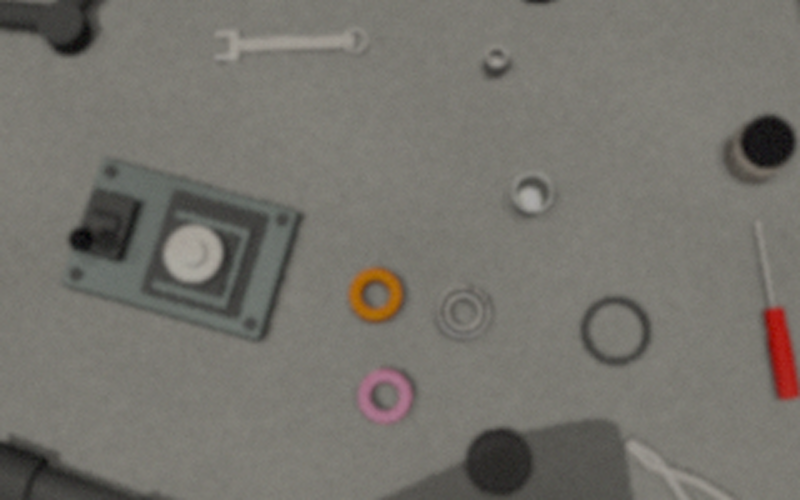

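The steel ring at top crop (465,312), side pixel about (322,244), is the bearing. The orange ring at (376,295) and the pink one at (386,395) are decoys, and the flat race is at (615,330). The side crop is close enough to confirm this. Next I'll measure precisely.

```bash
cat > m.py <<'E'
from h import *
from scipy.optimize import least_squares
np.set_printoptions(precision=1,suppress=True)
def circ(P,r=None):
    f=lambda q:np.hypot(P[:,0]-q[0],P[:,1]-q[1])-(r or q[2])
    return least_squares(f,[*P[:,:2].mean(0),r or 25],loss="soft_l1").x
E
python3 - <<'E'
from m import *
for n in("top","side"):
    c=dict(np.load(n+"0.npz")); P=cloud(c); 
    d=lambda x,y,r:np.hypot(P[...,0]-x,P[...,1]-y)<r
    z=P[...,2]
    print(n,"bench",np.median(z[d(450,-180,30)]))
    m=d(477,-105,40)&(z>28)&(z<42); Q=P[m]; print("ring top",m.sum(),Q.mean(0),np.median(Q[:,2]),cv2.minEnclosingCircle(Q[:,:2].astype(np.float32)))
    for lo,hi in((68,78.5),(79,86)):
        m=d(547,179,45)&(z>lo)&(z<hi); Q=P[m]; print("table",lo,m.sum(),Q.mean(0),np.median(Q[:,2]),cv2.minEnclosingCircle(Q[:,:2].astype(np.float32)))
    m=d(546,291,70)&(z>90); Q=P[m]; print("ball",m.sum(),Q.mean(0),Q.min(0),Q.max(0))
    m=d(560,200,150)&(z>22)&(z<36); Q=P[m][:,:2].astype(np.float32)
    print("base",m.sum(),cv2.minAreaRect(Q))
    for t in("bearing_centre","stand"):
        pass
E
```

```text
top bench 0.13224068232420905
ring top 243 [ 477.2 -106.6   34. ] 34.0166971750823 ((477.3754577636719, -106.78468322753906), 28.920185089111328)
table 68 339 [537.  180.7  74.3] 74.41636438044065 ((537.5317993164062, 181.2368621826172), 31.04031753540039)
table 79 82 [536.7 180.8  81.2] 80.91443579290478 ((537.4518432617188, 180.9419403076172), 28.917682647705078)
ball 86 [546.6 287.7 121.6] [534.5 276.8  90.7] [561.  299.9 132.7]
base 2547 ((552.5706176757812, 204.58193969726562), (231.6279296875, 150.50706481933594), 73.77034759521484)
side bench 0.8025772749714406
ring top 289 [479.  -99.1  33.6] 34.18297337429101 ((479.88836669921875, -103.37399291992188), 30.830509185791016)
table 68 682 [538.2 190.8  74.6] 74.95440116499384 ((539.5687255859375, 184.82772827148438), 31.790637969970703)
table 79 178 [539.5 185.5  81.2] 81.23511424313392 ((537.672607421875, 184.2576141357422), 16.30368995666504)
ball 309 [548.8 297.9 118.7] [536.3 283.3  90. ] [564.9 306.3 130.2]
base 5143 ((554.6563720703125, 208.6640625), (231.36679077148438, 150.28604125976562), 73.53236389160156)
```

```bash
python3 -c "
from cell import manip
s=manip.read_state();print(s['eef_rot'],s['eef_pos'])"
```

```text
[-3.14157809e+00 -1.31062987e-05  2.35781553e-01] [ 128.49181765 -534.77551073  224.44881742]
```

{"api": "send_rows", "payload": {
  "plan": [
    {"travel": [0,0,0],"delta_rot": [0,0,-9.561],"fingers": -1},
    {"travel": [0,0,0],"delta_rot": [0,0,-9.561],"fingers": -1},
    {"travel": [0,0,0],"delta_rot": [0,0,-9.561],"fingers": -1},
    {"travel": [0,0,0],"delta_rot": [0,0,-9.561],"fingers": -1},
    {"travel": [0,0,0],"delta_rot": [0,0,-9.561],"fingers": -1},
    {"travel": [0,0,0],"delta_rot": [0,0,-9.561],"fingers": -1},
    {"travel": [0,0,0],"delta_rot": [0,0,-9.561],"fingers": -1},
    {"travel": [0,0,0],"delta_rot": [0,0,-9.561],"fingers": -1},
    {"travel": [0,0,0],"delta_rot": [0,0,0],"fingers": -1}
  ]
}}

```text
clock: 2.22
eef_pos: [128.5, -534.8, 224.5]
eef_rot: [-3.142, 0.0, 1.57]
wrist_force: [-0.1, 0.1, 0.7]
finger_gap: 94.4
```

{"api": "send_rows", "payload": {
  "plan": [
    {"travel": [20,16,0],"delta_rot": [0,0,0],"fingers": -1},
    {"travel": [30,25,0],"delta_rot": [0,0,0],"fingers": -1},
    {"travel": [30,25,0],"delta_rot": [0,0,0],"fingers": -1},
    {"travel": [30,25,0],"delta_rot": [0,0,0],"fingers": -1},
    {"travel": [30,25,0],"delta_rot": [0,0,0],"fingers": -1},
    {"travel": [30,25,0],"delta_rot": [0,0,0],"fingers": -1},
    {"travel": [30,25,0],"delta_rot": [0,0,0],"fingers": -1},
    {"travel": [30,25,0],"delta_rot": [0,0,0],"fingers": -1},
    {"travel": [30,25,0],"delta_rot": [0,0,0],"fingers": -1},
    {"travel": [30,25,0],"delta_rot": [0,0,0],"fingers": -1},
    {"travel": [30,25,0],"delta_rot": [0,0,0],"fingers": -1},
    {"travel": [30,25,0],"delta_rot": [0,0,0],"fingers": -1},
    {"travel": [30,25,0],"delta_rot": [0,0,0],"fingers": -1},
    {"travel": [30,25,0],"delta_rot": [0,0,0],"fingers": -1},
    {"travel": [19.5,8.5,0],"delta_rot": [0,0,0],"fingers": -1},
    {"travel": [0,0,0],"delta_rot": [0,0,0],"fingers": -1},
    {"travel": [0,0,0],"delta_rot": [0,0,0],"fingers": -1}
  ]
}}

```text
clock: 4.35
eef_pos: [477.7, -105.8, 224.5]
eef_rot: [-3.142, 0.0, 1.569]
wrist_force: [0.3, -0.7, 0.4]
finger_gap: 94.0
```

{"api": "send_rows", "payload": {
  "plan": [
    {"travel": [0,0,30],"delta_rot": [0,0,0],"fingers": -1},
    {"travel": [0,0,40],"delta_rot": [0,0,0],"fingers": -1},
    {"travel": [0,0,40],"delta_rot": [0,0,0],"fingers": -1},
    {"travel": [0,0,40],"delta_rot": [0,0,0],"fingers": -1},
    {"travel": [0,0,30],"delta_rot": [0,0,0],"fingers": -1},
    {"travel": [0,0,17.5],"delta_rot": [0,0,0],"fingers": -1},
    {"travel": [0,0,0],"delta_rot": [0,0,0],"fingers": -1},
    {"travel": [0,0,0],"delta_rot": [0,0,0],"fingers": 1},
    {"travel": [0,0,0],"delta_rot": [0,0,0],"fingers": 1},
    {"travel": [0,0,0],"delta_rot": [0,0,0],"fingers": 1},
    {"travel": [0,0,0],"delta_rot": [0,0,0],"fingers": 1},
    {"travel": [0,0,0],"delta_rot": [0,0,0],"fingers": 1},
    {"travel": [0,0,0],"delta_rot": [0,0,0],"fingers": 1},
    {"travel": [0,0,0],"delta_rot": [0,0,0],"fingers": 1}
  ],
  "grip_force": 30
}}

```text
clock: 6.1
eef_pos: [478.4, -105.3, 27.3]
eef_rot: [3.141, 0.0, 1.571]
wrist_force: [0.0, -0.0, 6.1]
finger_gap: 58.1
```

{"api": "send_rows", "payload": {
  "plan": [
    {"travel": [0,0,-10],"delta_rot": [0,0,0],"fingers": 1},
    {"travel": [0,0,-25],"delta_rot": [0,0,0],"fingers": 1},
    {"travel": [0,0,-35],"delta_rot": [0,0,0],"fingers": 1},
    {"travel": [0,0,-35],"delta_rot": [0,0,0],"fingers": 1},
    {"travel": [0,0,-25],"delta_rot": [0,0,0],"fingers": 1},
    {"travel": [0,0,-10],"delta_rot": [0,0,0],"fingers": 1},
    {"travel": [0,0,0],"delta_rot": [0,0,0],"fingers": 1},
    {"travel": [0,0,0],"delta_rot": [0,0,0],"fingers": 1},
    {"travel": [0,0,0],"delta_rot": [0,0,0],"fingers": 1}
  ]
}}

```text
clock: 7.22
eef_pos: [477.7, -105.2, 166.1]
eef_rot: [-3.14, -0.0, 1.571]
wrist_force: [-1.0, 0.1, -3.5]
finger_gap: 57.6
```

```bash
python3 - <<'E'
from m import *
s=manip.read_state(); e=s["eef_pos"]; print(e,s["wrist_force"],s["finger_gap"])
for n in("top","side"):
    c=camera(n); P=cloud(c); z=P[...,2]
    if n=="side": save(c,"lift.png",(200,120,400,300),3)
    for t in("bearing_centre",):
        for r in tip_of(t,n): print(n,r["confidence"],w(c,r["at"]))
E
```

```text
[ 477.7 -105.2  166.1] [-1.   0.1 -3.5] 57.55535243518104
top 0.77 [500.1 -11.3  14.1]
top 0.7 [546.2 177.9  75.6]
top 0.46 [ 456.5 -276.3    0.3]
side 0.87 [390.1 -14.9  15. ]
side 0.77 [ 474.1 -104.3  152.7]
side 0.75 [500.1 -11.2  21.7]
```

View pics/lift.png

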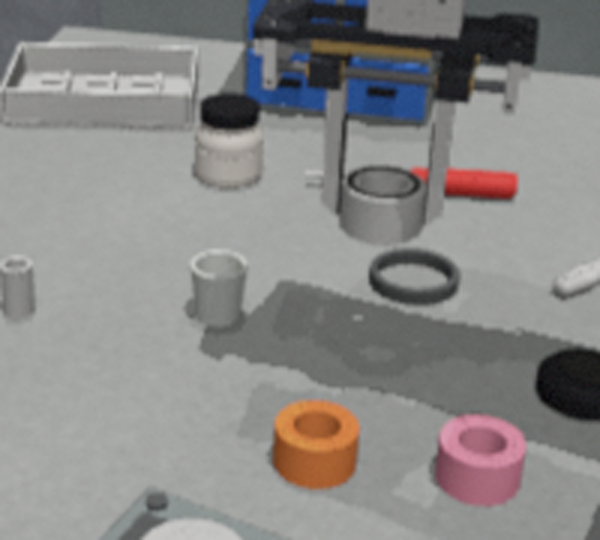

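The steel bearing is held upright between the fingers, about (385,205) in the crop, and both decoys are still in place. Next I'll move it over the table.

{"api": "send_rows", "payload": {
  "plan": [
    {"travel": [15,3,0],"delta_rot": [0,0,0],"fingers": 1},
    {"travel": [30,6.2,0],"delta_rot": [0,0,0],"fingers": 1},
    {"travel": [33,7,0],"delta_rot": [0,0,0],"fingers": 1},
    {"travel": [33,7,0],"delta_rot": [0,0,0],"fingers": 1},
    {"travel": [33,7,0],"delta_rot": [0,0,0],"fingers": 1},
    {"travel": [33,7,0],"delta_rot": [0,0,0],"fingers": 1},
    {"travel": [33,7,0],"delta_rot": [0,0,0],"fingers": 1},
    {"travel": [33,7,0],"delta_rot": [0,0,0],"fingers": 1},
    {"travel": [30,6,0],"delta_rot": [0,0,0],"fingers": 1},
    {"travel": [15,2.6,0],"delta_rot": [0,0,0],"fingers": 1},
    {"travel": [0,0,0],"delta_rot": [0,0,0],"fingers": 1},
    {"travel": [0,0,20],"delta_rot": [0,0,0],"fingers": 1},
    {"travel": [0,0,14],"delta_rot": [0,0,0],"fingers": 1},
    {"travel": [0,0,0],"delta_rot": [0,0,0],"fingers": 1},
    {"travel": [0,0,0],"delta_rot": [0,0,0],"fingers": 1},
    {"travel": [0,0,0],"delta_rot": [0,0,0],"fingers": 1}
  ]
}}

```text
clock: 9.43
eef_pos: [538.1, 182.7, 133.6]
eef_rot: [3.141, -0.0, 1.571]
wrist_force: [0.1, 0.5, -2.2]
finger_gap: 57.6
```

```bash
python3 - <<'E'
from m import *
s=manip.read_state(); e=s["eef_pos"]; print(e,s["wrist_force"],s["finger_gap"])
c=camera("side"); np.savez("side1.npz",**{k:c[k] for k in c}); P=cloud(c); z=P[...,2]
save(c,"hov.png",(180,180,340,360),3.3)
d=lambda x,y,r:np.hypot(P[...,0]-x,P[...,1]-y)<r
for lo,hi in((100,134),(134,146),(70,78)):
    m=d(537,184,45)&(z>lo)&(z<hi); Q=P[m]; print(lo,m.sum(),Q.mean(0),np.median(Q[:,2]),Q.min(0),Q.max(0),circ(Q,29) if lo==100 else "")
E
```

```text
[538.1 182.7 133.6] [ 0.1  0.5 -2.2] 57.6131442670007
100 729 [534.9 197.2 122.9] 123.63461365381914 [496.5 166.2 106.5] [578.7 215.  134. ] [537.3 184.5  29. ]
134 714 [536.6 188.5 139.6] 140.03070674410017 [496.1 156.3 134. ] [578.6 214.  145.9] 
70 533 [537.4 195.6  74.8] 75.0549354989135 [508.9 161.7  70.2] [570.3 215.8  77.9]
```

View pics/hov.png

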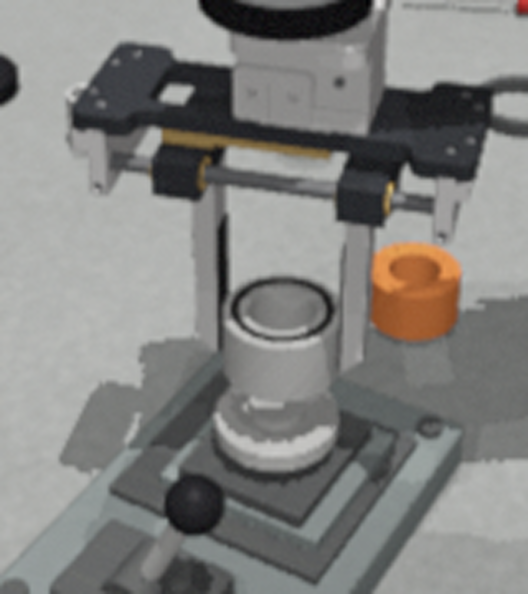

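```bash
python3 - <<'E'
from m import *
for f in("side0","side1"):
    c=dict(np.load(f+".npz")); P=cloud(c); x,y,z=P[...,0],P[...,1],P[...,2]
    d=np.hypot(x-538,y-184)
    for nm,lo,hi,r in(("ring",110,130,29),("disc",68,73,31)):
        m=(d<38)&(d>22)&(z>lo)&(z<hi)&(abs(x-538)<26); Q=P[m]
        if m.sum()>20: print(f,nm,m.sum(),circ(Q,r),circ(Q))
    # disc top-face mask centroid by outline
    m=(d<45)&(z>71)&(z<86); Q=P[m&(z>73)]
    print("disc top x range by y"); 
    for y0 in range(160,215,6):
        q=Q[abs(Q[:,1]-y0)<3]
        if len(q): print(y0,len(q),q[:,0].min(),q[:,0].max(),(q[:,0].min()+q[:,0].max())/2)
    m=(d<24)&(z>79)&(z<84)
    if m.sum()>20: print("pilot",m.sum(),P[m].mean(0),P[m].min(0),P[m].max(0), cv2.minAreaRect(P[m][:,:2].astype(np.float32)))
E
```

```text
side0 disc 76 [528.7 239.7  31. ] [539.7 184.1  30.6]
disc top x range by y
160 50 518.6975032226368 560.1129204692638 539.4052118459504
166 52 516.087849166433 565.8218581055507 540.9548536359919
172 60 511.39612606544443 569.0472612262471 540.2216936458458
178 76 510.22910134877395 569.3301005946029 539.7796009716884
184 102 508.9960308640237 569.7166546945735 539.3563427792986
190 104 509.63206561505973 569.4960309464227 539.5640482807412
196 118 510.2442114172245 568.7009257235551 539.4725685703897
202 96 513.6625331990158 565.6124341840606 539.6374836915381
208 70 517.4714405724607 562.0868679868181 539.7791542796394
214 35 525.9456227457282 553.4631973398788 539.7044100428035
pilot 178 [539.5 185.5  81.2] [525.4 168.4  79.1] [553.8 199.3  83.1] ((539.5726318359375, 184.8156280517578), (27.415916442871094, 28.934772491455078), 62.4323616027832)
side1 ring 313 [537.5 183.8  29. ] [537.4 184.4  28.5]
side1 disc 76 [528.6 238.6  31. ] [539.9 184.7  30.1]
disc top x range by y
160 1 518.8614487021757 518.8614487021757 518.8614487021757
166 9 513.9883894348461 523.0821865779149 518.5352880063805
172 30 511.23862935426075 567.7653359593871 539.5019826568239
178 52 509.80132312231194 569.40990562261 539.605614372461
184 80 509.0672214063666 570.2510405452731 539.6591309758198
190 107 509.51325932030034 570.1525988496061 539.8329290849532
196 125 510.3945759082855 568.5075980139396 539.4510869611125
202 82 512.329305882931 564.739710441595 538.5345081622629
208 70 517.1777148745641 562.2421744709662 539.7099446727652
214 43 524.1566551164665 552.2660696556377 538.2113623860521
pilot 111 [538.7 189.7  80.9] [525.  179.2  79. ] [553.9 199.1  83.1] ((538.9609375, 189.9832305908203), (28.295089721679688, 18.04054069519043), 9.185480117797852)
```

{"api": "send_rows", "payload": {
  "plan": [
    {"travel": [0.4,0.7,8],"delta_rot": [0,0,0],"fingers": 1},
    {"travel": [0,0,9],"delta_rot": [0,0,0],"fingers": 1},
    {"travel": [0,0,5],"delta_rot": [0,0,0],"fingers": 1},
    {"travel": [0,0,0],"delta_rot": [0,0,0],"fingers": 1},
    {"travel": [0,0,0],"delta_rot": [0,0,0],"fingers": 1}
  ]
}}

```text
clock: 10.1
eef_pos: [538.6, 183.1, 111.1]
eef_rot: [3.141, -0.0, 1.571]
wrist_force: [-0.7, -0.0, -2.4]
finger_gap: 58.0
```

{"api": "send_rows", "payload": {
  "plan": [
    {"travel": [0,0,1.5],"delta_rot": [0,0,0],"fingers": 1},
    {"travel": [0,0,1],"delta_rot": [0,0,0],"fingers": 1},
    {"travel": [0,0,1],"delta_rot": [0,0,0],"fingers": 1},
    {"travel": [0,0,1],"delta_rot": [0,0,0],"fingers": 1},
    {"travel": [0,0,0],"delta_rot": [0,0,0],"fingers": 1},
    {"travel": [0,0,0],"delta_rot": [0,0,0],"fingers": 1}
  ]
}}

```text
clock: 10.85
eef_pos: [538.7, 183.1, 106.5]
eef_rot: [3.141, -0.0, 1.571]
wrist_force: [3.2, -0.6, -5.0]
finger_gap: 58.0
```

{"api": "send_rows", "payload": {
  "plan": [
    {"travel": [0,0,0.7],"delta_rot": [0,0,0],"fingers": 1},
    {"travel": [0,0,0.7],"delta_rot": [0,0,0],"fingers": 1},
    {"travel": [0,0,0],"delta_rot": [0,0,0],"fingers": 1},
    {"travel": [0,0,0],"delta_rot": [0,0,0],"fingers": 1}
  ]
}}

```text
clock: 11.35
eef_pos: [538.7, 183.1, 105.2]
eef_rot: [3.141, -0.0, 1.571]
wrist_force: [4.3, -0.2, -1.9]
finger_gap: 57.8
```

```bash
python3 - <<'E'
from m import *
for i in range(5):
    camera("top"); s=manip.read_state(); print(s["eef_pos"],s["wrist_force"],s["moment"])
E
```

```text
[538.7 183.1 105.2] [ 5.4 -0.7 -0.8] [-0.1 -1.  -0. ]
[538.7 183.1 105.2] [ 4.4  0.6 -1.5] [-0.1 -1.  -0. ]
[538.7 183.2 105.2] [ 5.  -0.8 -1.3] [-0.1 -1.  -0. ]
[538.7 183.1 105.2] [ 3.5 -0.8 -1.2] [-0.2 -1.  -0. ]
[538.7 183.1 105.2] [ 5.9 -0.1 -2. ] [-0.1 -1.  -0. ]
```

{"api": "send_rows", "payload": {
  "plan": [
    {"travel": [0,0.4,0],"delta_rot": [0,0,0],"fingers": 1},
    {"travel": [0,0.4,0],"delta_rot": [0,0,0],"fingers": 1},
    {"travel": [0,0,0],"delta_rot": [0,0,0],"fingers": 1},
    {"travel": [0,0,0],"delta_rot": [0,0,0],"fingers": 1}
  ]
}}

```text
clock: 12.1
eef_pos: [539.0, 183.1, 104.8]
eef_rot: [-3.141, 0.0, 1.571]
wrist_force: [1.1, -0.1, -2.6]
finger_gap: 57.4
```

```bash
cat > f.py <<'E'
from m import *
A=[]
for i in range(4):
    camera("top"); s=manip.read_state(); A.append(np.r_[s["eef_pos"],s["wrist_force"],s["moment"]])
print(np.mean(A,0),s["finger_gap"])
E
python3 f.py
```

```text
[539.1 183.1 104.9   0.4   0.1  -2.7  -0.1  -0.2   0. ] 57.63035724006967
```

{"api": "send_rows", "payload": {
  "plan": [
    {"travel": [0,0.5,0.8],"delta_rot": [0,0,0],"fingers": 1},
    {"travel": [0,0,0.8],"delta_rot": [0,0,0],"fingers": 1},
    {"travel": [0,0,0.6],"delta_rot": [0,0,0],"fingers": 1},
    {"travel": [0,0,0],"delta_rot": [0,0,0],"fingers": 1},
    {"travel": [0,0,0],"delta_rot": [0,0,0],"fingers": 1}
  ]
}}

```text
clock: 12.92
eef_pos: [539.8, 183.1, 102.9]
eef_rot: [3.142, -0.0, 1.571]
wrist_force: [0.6, 0.8, -3.2]
finger_gap: 57.5
```

```bash
python3 f.py
```

```text
[539.8 183.1 102.9  -0.5  -0.3  -3.4  -0.1  -0.1   0. ] 57.61262860473687
```

{"api": "send_rows", "payload": {
  "plan": [
    {"travel": [0,0,0.7],"delta_rot": [0,0,0],"fingers": 1},
    {"travel": [0,0,0.7],"delta_rot": [0,0,0],"fingers": 1},
    {"travel": [0,0,0],"delta_rot": [0,0,0],"fingers": 1},
    {"travel": [0,0,0],"delta_rot": [0,0,0],"fingers": 1}
  ]
}}

```text
clock: 13.62
eef_pos: [539.9, 183.1, 101.6]
eef_rot: [3.141, -0.0, 1.571]
wrist_force: [-0.3, 0.4, -1.5]
finger_gap: 57.7
```

```bash
python3 f.py
```

```text
[539.9 183.1 101.5  -0.3  -0.3  -1.4  -0.   -0.1   0. ] 57.8331385355812
```

{"api": "send_rows", "payload": {
  "plan": [
    {"travel": [0,0,0],"delta_rot": [0,0,0],"fingers": 0.2},
    {"travel": [0,0,0],"delta_rot": [0,0,0],"fingers": -0.4},
    {"travel": [0,0,0],"delta_rot": [0,0,0],"fingers": -0.8},
    {"travel": [0,0,0],"delta_rot": [0,0,0],"fingers": -0.8},
    {"travel": [0,0,0],"delta_rot": [0,0,0],"fingers": -0.8},
    {"travel": [0,0,0],"delta_rot": [0,0,0],"fingers": -0.8}
  ]
}}

```text
clock: 14.58
eef_pos: [539.8, 183.1, 101.4]
eef_rot: [3.142, -0.0, 1.571]
wrist_force: [0.9, -0.4, -0.2]
finger_gap: 84.7
```

{"api": "send_rows", "payload": {
  "plan": [
    {"travel": [0,0,-10],"delta_rot": [0,0,0],"fingers": -0.8},
    {"travel": [0,0,-25],"delta_rot": [0,0,0],"fingers": -0.8},
    {"travel": [0,0,-40],"delta_rot": [0,0,0],"fingers": -0.8},
    {"travel": [0,0,-40],"delta_rot": [0,0,0],"fingers": -0.8},
    {"travel": [0,-25,-25],"delta_rot": [0,0,0],"fingers": -0.8},
    {"travel": [0,-40,0],"delta_rot": [0,0,0],"fingers": -0.8},
    {"travel": [0,-40,0],"delta_rot": [0,0,0],"fingers": -0.8},
    {"travel": [0,-20,0],"delta_rot": [0,0,0],"fingers": 1},
    {"travel": [0,0,0],"delta_rot": [0,0,0],"fingers": 1},
    {"travel": [0,0,0],"delta_rot": [0,0,0],"fingers": 1}
  ]
}}

```text
clock: 15.82
eef_pos: [415.5, 183.2, 241.9]
eef_rot: [3.141, -0.0, 1.571]
wrist_force: [-0.3, 0.3, 0.3]
finger_gap: 58.0
```

```bash
python3 - <<'E'
from m import *
s=manip.read_state(); print(s["eef_pos"],s["wrist_force"],s["finger_gap"])
for n in("top","side"):
    c=camera(n); P=cloud(c); x,y,z=P[...,0],P[...,1],P[...,2]
    save(c,n+"rel.png",(140,160,340,360),3)
    m=(np.hypot(x-539.5,y-183)<29)&(z>95); Q=P[m]
    A=np.c_[Q[:,:2]-[539.5,183],np.ones(len(Q))]; 
    m2=abs(Q[:,2]-np.median(Q[:,2]))<3.5; print(n,len(Q),"top z",np.median(Q[:,2]),np.linalg.lstsq(A[m2],Q[m2][:,2],rcond=None)[0]*[1000,1000,1], Q.mean(0))
    m=(np.hypot(x-546,y-291)<45)&(z>100)&(z<140); Q=P[m]
    if len(Q)>10:
        b=least_squares(lambda q:np.linalg.norm(Q-q,axis=1)-13,Q.mean(0)-[0,0,8],loss="soft_l1").x; print("ball",len(Q),b)
E
```

```text
[415.5 183.2 241.9] [-0.3  0.3  0.3] 57.98569342094188
top 196 top z 107.19516221013191 [-13.9 -16.3 107.2] [541.6 176.7 107.2]
ball 79 [547.3 290.4 115.3]
side 547 top z 107.7698626489472 [  0.5   7.3 108. ] [539.4 183.4 106.4]
ball 280 [549.3 292.5 115.3]
```

View pics/siderel.png

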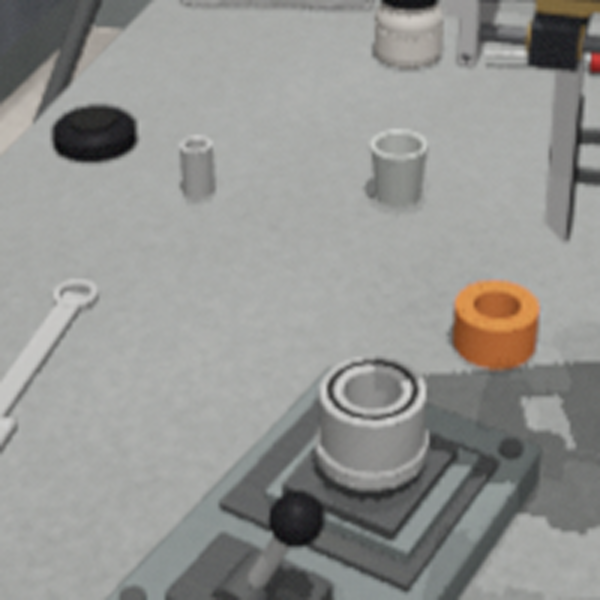

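The bearing sits flat on the table: its top is at about 107.8 mm against 107.8 expected, and nothing overhangs. The ball is at crop (297,518). Next I'll align with the stand and go behind the ball.

{"api": "send_rows", "payload": {
  "plan": [
    {"travel": [0,0,0],"delta_rot": [0,0,8.15],"fingers": 1},
    {"travel": [0,0,0],"delta_rot": [0,0,8.15],"fingers": 1},
    {"travel": [20,8,0],"delta_rot": [0,0,0],"fingers": 1},
    {"travel": [35,14,0],"delta_rot": [0,0,0],"fingers": 1},
    {"travel": [35,14,0],"delta_rot": [0,0,0],"fingers": 1},
    {"travel": [35,14,0],"delta_rot": [0,0,0],"fingers": 1},
    {"travel": [16.3,7.2,0],"delta_rot": [0,0,0],"fingers": 1},
    {"travel": [0,0,0],"delta_rot": [0,0,0],"fingers": 1},
    {"travel": [0,0,20],"delta_rot": [0,0,0],"fingers": 1},
    {"travel": [0,0,35],"delta_rot": [0,0,0],"fingers": 1},
    {"travel": [0,0,35],"delta_rot": [0,0,0],"fingers": 1},
    {"travel": [0,0,20],"delta_rot": [0,0,0],"fingers": 1},
    {"travel": [0,0,8],"delta_rot": [0,0,0],"fingers": 1},
    {"travel": [0,0,0],"delta_rot": [0,0,0],"fingers": 1},
    {"travel": [0,0,0],"delta_rot": [0,0,0],"fingers": 1}
  ]
}}

```text
clock: 17.8
eef_pos: [509.7, 302.7, 124.5]
eef_rot: [3.14, -0.001, 1.286]
wrist_force: [-0.3, 0.2, -0.3]
finger_gap: 0.5
```

```bash
python3 - <<'E'
from m import *
s=manip.read_state(); print(s["eef_pos"],s["eef_rot"],s["wrist_force"],s["finger_gap"])
c=camera("side"); save(c,"lev.png",(140,200,340,380),3)
E
```

```text
[509.7 302.7 124.5] [ 3.1 -0.   1.3] [-0.3  0.2 -0.3] 0.5057086081473382
```

View pics/lev.png

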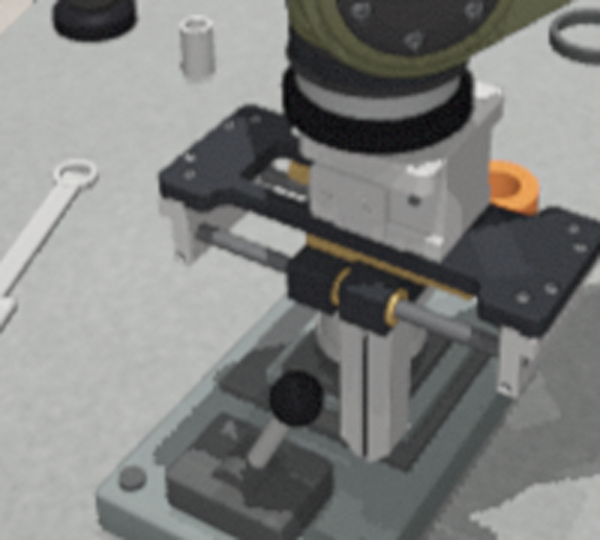

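The fingers at (375,400) stand behind the ball at (297,398) with a gap of about 14 mm. Now I'll push.

{"api": "send_rows", "payload": {
  "plan": [
    {"travel": [0,6,0],"delta_rot": [0,0,0],"fingers": 1},
    {"travel": [0,6,0],"delta_rot": [0,0,0],"fingers": 1},
    {"travel": [0,6,0],"delta_rot": [0,0,0],"fingers": 1},
    {"travel": [0,6,0],"delta_rot": [0,0,0],"fingers": 1},
    {"travel": [0,6,0],"delta_rot": [0,0,0],"fingers": 1},
    {"travel": [0,6,0],"delta_rot": [0,0,0],"fingers": 1},
    {"travel": [0,6,0],"delta_rot": [0,0,0],"fingers": 1},
    {"travel": [0,6,0],"delta_rot": [0,0,0],"fingers": 1},
    {"travel": [0,6,0],"delta_rot": [0,0,0],"fingers": 1},
    {"travel": [0,6,0],"delta_rot": [0,0,0],"fingers": 1},
    {"travel": [0,4,0],"delta_rot": [0,0,0],"fingers": 1},
    {"travel": [0,2,0],"delta_rot": [0,0,0],"fingers": 1},
    {"travel": [0,0,0],"delta_rot": [0,0,0],"fingers": 1},
    {"travel": [0,0,0],"delta_rot": [0,0,0],"fingers": 1}
  ]
}}

```text
clock: 19.6
eef_pos: [572.7, 284.2, 123.5]
eef_rot: [3.141, -0.0, 1.286]
wrist_force: [0.8, 0.1, 0.4]
finger_gap: 0.4
```

{"api": "send_rows", "payload": {
  "plan": [
    {"travel": [0,2,0],"delta_rot": [0,0,0],"fingers": 1},
    {"travel": [0,2,0],"delta_rot": [0,0,0],"fingers": 1},
    {"travel": [0,0,0],"delta_rot": [0,0,0],"fingers": 1},
    {"travel": [0,0,0],"delta_rot": [0,0,0],"fingers": 1}
  ]
}}

```text
clock: 20.1
eef_pos: [576.7, 283.0, 123.5]
eef_rot: [3.141, -0.0, 1.286]
wrist_force: [-0.1, -0.3, -0.4]
finger_gap: 0.3
```

{"api": "send_rows", "payload": {
  "plan": [
    {"travel": [0,2,0],"delta_rot": [0,0,0],"fingers": 1},
    {"travel": [0,1,0],"delta_rot": [0,0,0],"fingers": 1},
    {"travel": [0,0,0],"delta_rot": [0,0,0],"fingers": 1},
    {"travel": [0,0,0],"delta_rot": [0,0,0],"fingers": 1}
  ]
}}

```text
clock: 20.6
eef_pos: [579.5, 282.2, 123.5]
eef_rot: [3.141, -0.0, 1.286]
wrist_force: [0.1, 0.2, 0.0]
finger_gap: 0.7
```

```bash
cat > b.py <<'E'
from m import *
sx=np.array([.96,-.281])
for n in("side","top"):
    c=camera(n); P=cloud(c); col=c["color"].astype(int)
    x,y,z=P[...,0],P[...,1],P[...,2]
    m=(np.hypot(x-580,y-282)<70)&(z>90)&(z<138)&(col.max(-1)<60)&((y-206.5)*.96+(x-553.5)*.281>50)
    m=cv2.morphologyEx(m.astype(np.uint8),cv2.MORPH_OPEN,np.ones((3,3)))>0
    Q=P[m]; print(n,len(Q))
    if len(Q)>20:
        b=least_squares(lambda q:np.linalg.norm(Q-q,axis=1)-13,Q.mean(0)-[0,0,8],loss="soft_l1").x
        xs=(b[:2]-[553.5,206.5])@sx; print("ball",b,"xs",xs,"lock",.5+np.arcsin(xs/70))
    save(c,n+"_"+str(int(manip.read_state()["clock"]*10))+".png",(140,180,340,380),3)
E
python3 b.py; ls pics
```

```text
side 164
ball [603.6 276.4 116.5] xs 28.466924140265313 lock 0.9188064492197996
top 0
a.png
b.png
hov.png
lev.png
lift.png
side0.png
side_206.png
siderel.png
top0.png
top_207.png
toprel.png
```

Now I'll push on until the stop is felt.

{"api": "send_rows", "payload": {
  "plan": [
    {"travel": [0,1.5,0],"delta_rot": [0,0,0],"fingers": 1},
    {"travel": [0,1,0],"delta_rot": [0,0,0],"fingers": 1},
    {"travel": [0,0,0],"delta_rot": [0,0,0],"fingers": 1},
    {"travel": [0,0,0],"delta_rot": [0,0,0],"fingers": 1}
  ]
}}

```text
clock: 21.2
eef_pos: [581.9, 281.5, 123.5]
eef_rot: [3.141, -0.0, 1.286]
wrist_force: [-0.3, -0.5, -0.8]
finger_gap: 0.6
```

{"api": "send_rows", "payload": {
  "plan": [
    {"travel": [0,1,0],"delta_rot": [0,0,0],"fingers": 1},
    {"travel": [0,0.7,0],"delta_rot": [0,0,0],"fingers": 1},
    {"travel": [0,0,0],"delta_rot": [0,0,0],"fingers": 1},
    {"travel": [0,0,0],"delta_rot": [0,0,0],"fingers": 1}
  ]
}}

```text
clock: 21.7
eef_pos: [583.5, 281.0, 123.5]
eef_rot: [3.141, -0.0, 1.286]
wrist_force: [-0.9, -0.5, -0.2]
finger_gap: 0.5
```

{"api": "send_rows", "payload": {
  "plan": [
    {"travel": [0,1,0],"delta_rot": [0,0,0],"fingers": 1},
    {"travel": [0,0.7,0],"delta_rot": [0,0,0],"fingers": 1},
    {"travel": [0,0,0],"delta_rot": [0,0,0],"fingers": 1},
    {"travel": [0,0,0],"delta_rot": [0,0,0],"fingers": 1}
  ]
}}

```text
clock: 22.2
eef_pos: [585.2, 280.5, 123.5]
eef_rot: [3.141, -0.0, 1.286]
wrist_force: [-0.3, -0.3, -0.4]
finger_gap: 0.2
```

```bash
python3 b.py
```

```text
side 161
ball [608.9 274.8 113.8] xs 34.01281855486541 lock 1.007389638882593
top 0
```

{"api": "send_rows", "payload": {
  "plan": [
    {"travel": [0,0.8,0],"delta_rot": [0,0,0],"fingers": 1},
    {"travel": [0,0.7,0],"delta_rot": [0,0,0],"fingers": 1},
    {"travel": [0,0,0],"delta_rot": [0,0,0],"fingers": 1},
    {"travel": [0,0,0],"delta_rot": [0,0,0],"fingers": 1}
  ]
}}

```text
clock: 22.8
eef_pos: [586.1, 280.3, 123.3]
eef_rot: [-3.14, 0.0, 1.286]
wrist_force: [-5.9, 1.0, 1.1]
finger_gap: 0.6
```

The stop is felt (about -6 N). Now I'll back off and up.

{"api": "send_rows", "payload": {
  "plan": [
    {"travel": [0,-10,0],"delta_rot": [0,0,0],"fingers": 1},
    {"travel": [0,-10,0],"delta_rot": [0,0,0],"fingers": 1},
    {"travel": [0,0,-30],"delta_rot": [0,0,0],"fingers": 1},
    {"travel": [0,0,-40],"delta_rot": [0,0,0],"fingers": 1},
    {"travel": [0,0,-40],"delta_rot": [0,0,0],"fingers": 1},
    {"travel": [0,-40,-20],"delta_rot": [0,0,0],"fingers": 1},
    {"travel": [0,-50,0],"delta_rot": [0,0,0],"fingers": 1},
    {"travel": [0,-50,0],"delta_rot": [0,0,0],"fingers": 1},
    {"travel": [0,0,0],"delta_rot": [0,0,0],"fingers": 1},
    {"travel": [0,0,0],"delta_rot": [0,0,0],"fingers": 1},
    {"travel": [0,0,0],"delta_rot": [0,0,0],"fingers": 1}
  ]
}}

```text
clock: 24.18
eef_pos: [433.7, 324.7, 253.2]
eef_rot: [-3.142, 0.0, 1.285]
wrist_force: [-0.3, -0.1, 0.3]
finger_gap: 0.5
```

```bash
python3 b.py; python3 - <<'E'
from m import *
s=manip.read_state(); print(s["clock"],s["eef_pos"],s["wrist_force"])
c=camera("side"); save(c,"fin.png",(140,150,440,380),2.6); P=cloud(c); x,y,z=P[...,0],P[...,1],P[...,2]
m=(np.hypot(x-539.5,y-183)<29)&(z>102); Q=P[m]; print(np.median(Q[:,2]),Q.mean(0))
for t in("race","piston","socket","screwdriver","wrench","grease"):
    r=tip_of(t,"side"); print(t,w(c,r[0]["at"]) if r else None)
E
```

```text
side 200
ball [610.  274.5 113.4] xs 35.08638213199885 lock 1.0250242983353166
top 65
ball [607.6 272.9 113.7] xs 33.27678497389116 lock 0.9953989107958562
24.275 [433.6 324.7 253.1] [ 0.  -0.7  0.5]
107.95576083181041 [539.2 184.3 107.7]
race None
piston [ 609.  -179.9    4.9]
socket [ 767.1 -145.6   -4.6]
screwdriver None
wrench [797.7  87.4   0.7]
grease None
```

View pics/fin.png

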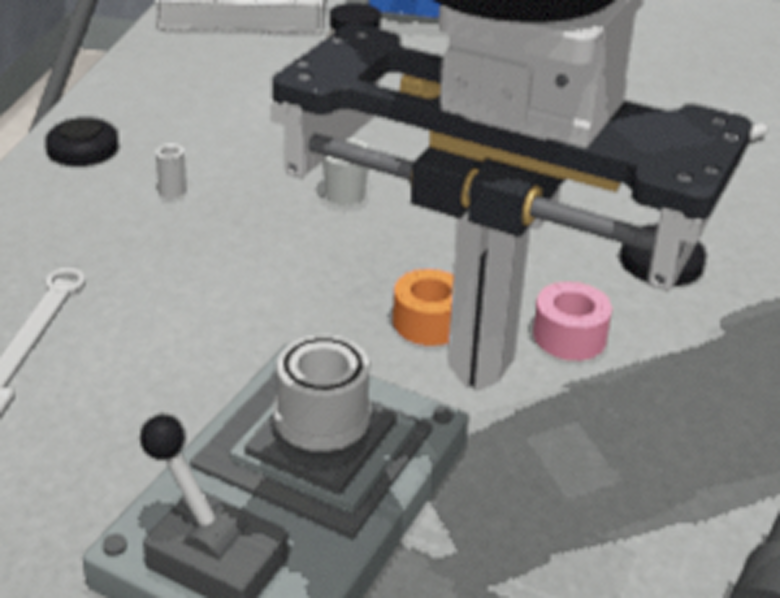

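The bearing sits flat on the table at (322,390), the lever leans fully to the other side with its ball at (162,437), and the arm is clear. I'll hand in.

```bash
python3 -c "
from cell import manip
print(manip.sign_off())"
```

```text
the job is handed in; nothing more can be done
None
```

The bearing is seated and released on the round table, and the lock lever is fully over. I handed the job in at about 24 s of the 72 s allowed.

- **Bearing:** I gripped the steel ring, not the orange or pink one, and found the pilot by camera and feel. A sideways push of about 5 N from the pilot told me to shift the bearing 1.3 mm, and it then went down freely. I let go with about 2 N on the table. The last check showed it flat, with its top at about 108 mm, which is what a seated bearing should give.
- **Lever:** I pushed the ball over with closed fingers until the stop pushed back with about 6 N. The last pictures gave a lock angle of 1.02 rad (side camera) and 1.00 rad (top camera).
- **Other things on the bench:** The piston, socket and wrench read within a few millimetres of where they started. The networks did not report the race, screwdriver or grease jar in the last picture, where the arm blocks part of the view. I could not measure those three again, but the arm never went near them at bench height.
- **Disagreement:** The two cameras differed by 2–4 mm in position throughout, so I settled the final centring by feel. A slope fit from the top camera after release suggested about 0.02 rad of tilt, while the side camera's fit gave under 0.01 rad.

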